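# Lock the battery cover of the kitchen scale

### The job

The kitchen scale lies upside down on the worktop after a battery change and its large round battery cover is still unlocked. Take the coin-blade key out of its wooden holder, put the blade into the slot of the large cover and turn the cover clockwise until it is locked, with the slot in line with the long sides of the scale. Let go and leave the key standing upright in the slot; do not turn the smaller slotted cap on the same scale.

Things in the scene. Friction and masses are not known exactly. Their poses are not given: they have to be found in the camera images.
- key_handle (a point): Centre of the dark wood handle (38 along x, 16 along y, 48 mm tall) of a loose upright 80 g key; grip it across y. Below the handle a steel collar 42x26x5, its underside 29 mm under this point, resting on a wooden holder block 90x64x28; below that the blade, 30 along x, 5 along y, 10 mm long, in the block's slot. z up. Lift straight out. Half turns about z are alike.
- battery_cover_slot (a point): Centre of the top of the large cover: white disc, 60 mm across, top 40 mm above the worktop. Its slot runs right across along this frame's x and turns with it; z (up) is the turning axis. Slot 9 mm wide, bevelled to 15 at the top, 13 deep, ends open: the key goes in until its collar rests on the disc, with 4 mm side play (about 8 degrees).
- battery_cover (a joint): Angle of the large cover, rad, growing clockwise seen from above: 0 = slot parallel to the scale's short sides, 1.57 = locked at the stop, slot parallel to the long sides. Starts at 0.1 to 0.35. Friction about 0.06 N m; it stays where it is left.
- small_cap (a joint): Angle, rad, clockwise from above, of the small cap: white disc 38 mm across with the same kind of slot, also 40 mm high, 100 mm from the large cover along the scale. Starts at 0, slot parallel to the short sides; leave it so.
- scale: Upside-down kitchen scale, fixed in place: steel plate 140 (x) by 220 mm (y), grey base on it 22 mm high, four black feet upwards. Origin: centre of its underside, on the worktop; z up. Large cover at y = +45 mm, small cap at y = -55 mm. Keep the carry low: a wall cabinet begins 0.61 m ahead of the robot, 0.5 m above the worktop.

How it is judged (in metres and radians):
On the way, in this order (a step that is already met when the one before it is completed fails the run):
1. the key's blade is in the slot of the large cover, key upright, the cover not yet turned more than half-way (horizontal distance between key_handle and battery_cover_slot below 0.015 m and z of key_handle in the frame of battery_cover_slot below 0.035 m and angle between key_handle's own z axis and vertical below 0.2 rad and value of joint battery_cover below 0.8 rad), for 0.2 s.
2. the large cover is turned to within 15 degrees of its locked stop (value of joint battery_cover above 1.3 rad), for 0.2 s.
At the end, for the whole second after the job is handed in: The large cover is within 15 degrees (0.27 rad) of its locked stop at 1.57 rad, and the released key stands in its slot: handle centre within 15 mm of the cover's axis, upright within 11 degrees, and less than 35 mm above the cover's top (29 mm when seated) (value of joint battery_cover above 1.3 rad and horizontal distance between key_handle and battery_cover_slot below 0.015 m and z of key_handle in the frame of battery_cover_slot below 0.035 m and angle between key_handle's own z axis and vertical below 0.2 rad); the robot touches nothing.
It fails at once if the small cap is turned by more than 0.2 rad (value of joint small_cap above 0.2 rad or value of joint small_cap below -0.2 rad).
It also fails if it takes over 38 s, if anything falls off the work surface, if the arm or the gripper's body presses on something with over 40 N, if the wrist force passes 120 N, or if a joint passes its speed limit or range.

### The arm

A 6-joint arm with a two-finger parallel gripper is mounted at the origin on a cart in front of the work surface, level with it; the furniture and walls round the work are solid. World frame = base frame: x ahead of the robot, y to its left, z up, the work surface at z = 0. Lengths are in mm, angles in rad, forces in N, time in s.
With the tool pointing down it reaches from about 350 to 975 mm from the base axis. Payload 7.1 kg.
Tool frame: the origin (TCP) lies at the centre of the arm's flange, where the gripper is bolted on; the fingertips stand 182 mm ahead of it and the grasp point (between the pads) lies 163 mm ahead of it; z points along the fingers, y is the line along which they close (so a half turn about z gives the same grasp; the last joint's range is limited). The gripper opens to 88 mm and grips with 3 to 60 N. Pads are 20 mm wide; open, the fingers measure 115 mm over their backs; the gripper's body (75 mm by 178 mm) begins 61 mm behind the grasp point.
Start: joints at [1.203, 0.423, 1.63, -0, 1.089, -0.019], TCP at [213.575, 587.36, 404.675] pointing down, gripper open.
Joint ranges: [-3, 3], [-0.9, 2.11], [0.09, 2.58], [-1.31, 4.45], [0.11, 2.69], [-2.54, 2.54]. Speed limits (rad/s): [2.39, 2.39, 3.01, 3.14, 3.14, 3.14].

### API

Orientations are given as a rotation vector (axis times angle).
In Python, from workcell import readout, get_image, ctrl gives the robot as it stands.
- The arm moves only by the tool step_arm, never from a script. Its argument "targets" is a list that holds one entry, the list of rows, each a list of 7 numbers: the shift along the world's x, y, z as a fraction of full scale, then the turn, a rotation vector about the world's x, y, z as a fraction of full scale, then the opening, from 0 (shut) to 1 (fully open). In form: [[[dx, dy, dz, wx, wy, wz, claw], ...]]. A call has exactly 5 rows; each row shifts and turns the commanded pose from where the row before left it; what a row does not reach is not made up. Full scale, the value 1, is 0.05 m for a shift and 4 degrees for a turn. A row lasts 1/8 s, in which the tool goes at most 62.5 mm and 10.7 degrees, less where a joint would pass 70% of its speed; a pose out of reach is approached as far as the arm can. A call with a number of a shift or a turn outside -1 to 1 is refused whole. A call with a gripper value outside its range is refused whole. The fingers move at their own pace and stop on an object; the grip force is fixed at half the most. Time passes only in rows, so rows that do not move let the fingers close, or fill a call up. It gives the time, the measured TCP pose, the force, the opening and the grip force at its end, in the units of the state.
- readout.get_obs(): the state, without advancing time (a new reading comes with each control period).
- get_image(name): name is "scene" or "side" or "wrist"; returns a dict with "pixels" (420x560x3 uint8, red, green, blue), "intrinsics" (3x3 intrinsics, pixels), "extrinsics" (4x4, takes a point from world to camera coordinates). Camera axes: x right, y down, z forward; pixel columns grow to the right and rows downward; lengths in mm; the calibration is good to about 2 mm. The wrist camera is an equidistant fisheye: a pixel r from the principal point sees the ray r / f radians off the axis. A picture is of the moment at which its call begins. There is no depth.
- ctrl.close_job(): hands the job in; it is judged then, once.
The state is a dict: "t": time; "qpos": joint angles; "qvel": joint speeds; "joint_torque": joint torques, N m; "ee_pos": TCP position; "orientation": TCP orientation; "ft_force": force on the tool from outside, world axes, zero at the start; "moment": the same for the moment, N m; "width": finger opening in mm; "grasp_force": force on a finger pad.
Only numpy, scipy, OpenCV 4.12 (cv2) and the standard library are available. Lean on these libraries where they do the work, as an engineer would, in place of code of your own. Each camera call takes 0.05 s, during which the arm holds its last target. There are 200 camera calls.

## Working session

There is one attempt and no reset: what is moved stays moved. The work goes in short steps, Python scripts to look and compute and a tool call to move; the robot and the scene stay as the last step left them, time stands still between calls to the robot, and variables do not carry over. Pictures are saved under pics/ and viewed, at most 12 in all, crops included, and the job is handed in when it is done.

Besides the shell and the picture viewer there is one more tool, called after "Call:" by a JSON object that holds its "op" and its "data", one argument or row to a line. step_arm: Moves the arm, as the interface text tells. Shift numbers are shares of 0.05 m and turn numbers shares of 4 degrees, none past 1 either way. Its arguments: {"type":"object","properties":{"targets":{"type":"array"}},"required":["targets"]}

```bash
mkdir -p pics; cat > h.py <<'E'
import numpy as np, cv2
from workcell import readout, get_image, ctrl
def snap(name, fn):
    d=get_image(name); cv2.imwrite('pics/'+fn+'.png', cv2.cvtColor(d['pixels'],cv2.COLOR_RGB2BGR))
    np.savez('pics/'+fn+'.npz',**d); return d
def ray(d,u,v,fish=False):
    K=np.array(d['intrinsics']);E=np.array(d['extrinsics'])
    a=(u-K[0,2])/K[0,0]; b=(v-K[1,2])/K[1,1]
    if fish:
        r=np.hypot(a,b); s=np.sin(r)/r if r>1e-9 else 1; c=np.array([a*s,b*s,np.cos(r)])
    else: c=np.array([a,b,1.])
    R=E[:3,:3]; return -R.T@E[:3,3], R.T@c
def onz(d,u,v,z,fish=False):
    o,r=ray(d,u,v,fish); return (o+r*(z-o[2])/r[2]).round(1)
E
python3 - <<'E'
from h import *
o=readout.get_obs(); print(o)
ims=[snap(n,n+'0') for n in('scene','side','wrist')]
for d in ims: print(d['intrinsics'],np.array(d['extrinsics']).round(3))
E
```

```text
{'t': 0.0, 'qpos': array([ 1.20297770e+00,  4.23845308e-01,  1.63069281e+00, -1.28546831e-05,
        1.08859825e+00, -1.89894221e-02]), 'qvel': array([ 0.0003243 ,  0.0004768 , -0.00080448, -0.00090047,  0.00078706,
        0.00058514]), 'joint_torque': array([-1.54099522e-03, -5.44637597e+01, -2.73649943e+01,  6.42999052e-02,
        2.28043331e-02, -1.26530012e-04]), 'ee_pos': array([213.49378185, 587.10742485, 403.89759003]), 'orientation': array([-5.45106827e-01, -3.09364887e+00,  2.38286874e-03]), 'ft_force': array([-0.28043834,  0.00114082, -0.58762098]), 'moment': array([ 0.00536242, -0.02535782, -0.02887691]), 'grasp_force': 0.0, 'width': 87.37700315866945}
[[480.40989013   0.         282.46947678]
 [  0.         480.40989013 203.8080733 ]
 [  0.           0.           1.        ]] [[ 6.19000e-01 -7.85000e-01  1.00000e-03 -2.84775e+02]
 [-4.75000e-01 -3.76000e-01 -7.96000e-01  2.84122e+02]
 [ 6.25000e-01  4.92000e-01 -6.06000e-01  8.84582e+02]
 [ 0.00000e+00  0.00000e+00  0.00000e+00  1.00000e+00]]
[[493.46889385   0.         277.56902362]
 [  0.         493.46889385 204.09782481]
 [  0.           0.           1.        ]] [[-9.96000e-01  8.90000e-02  1.90000e-02  4.45450e+02]
 [ 3.40000e-02  5.56000e-01 -8.31000e-01  4.09190e+01]
 [-8.50000e-02 -8.26000e-01 -5.57000e-01  1.01376e+03]
 [ 0.00000e+00  0.00000e+00  0.00000e+00  1.00000e+00]]
[[325.1922621    0.         281.18975968]
 [  0.         325.1922621  210.93015392]
 [  0.           0.           1.        ]] [[ 3.42000e-01  9.40000e-01 -1.00000e-03 -6.24266e+02]
 [ 8.98000e-01 -3.26000e-01  2.97000e-01 -3.59650e+01]
 [ 2.78000e-01 -1.02000e-01 -9.55000e-01  3.91735e+02]
 [ 0.00000e+00  0.00000e+00  0.00000e+00  1.00000e+00]]
```

View pics/scene0.png

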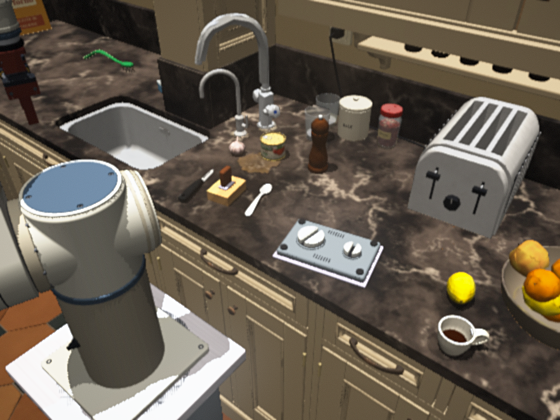

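View pics/wrist0.png

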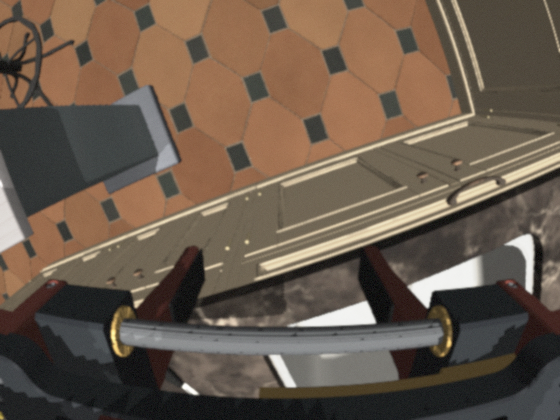

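The scene view shows the holder with the key near pixel (226,186). The scale is at (328,250), with the large cover at (312,236) and the small cap at (352,250). The wrist view shows only the sink edge and the floor. Next I'll enlarge crops from both fixed cameras.

```bash
python3 - <<'E'
from h import *
s=np.load('pics/scene0.npz'); d=np.load('pics/side0.npz')
def proj(d,p):
    c=d['extrinsics']@np.r_[p,1]; q=d['intrinsics']@c[:3]; return q[:2]/q[2]
tiles=[]
pts=[onz(s,226,190,28),onz(s,328,250,22)]
print(pts)
for p,(w,h) in zip(pts,[(50,37.5),(66,49.5)]):
    for im in (s,d):
        c=proj(im,p); x0,y0=int(c[0]-w),int(c[1]-h); k=400/(2*w)
        x0=max(x0,0);y0=max(y0,0)
        t=im['pixels'][y0:y0+int(2*h),x0:x0+int(2*w),::-1]
        print(x0,y0,k); tiles.append(cv2.resize(t,(400,300),interpolation=cv2.INTER_CUBIC))
cv2.imwrite('pics/c0.png',np.vstack([np.hstack(tiles[:2]),np.hstack(tiles[2:])]))
E
```

```text
[array([471.2, 197.5,  28. ]), array([ 450.9, -138.1,   22. ])]
175 152 4.0
224 255 4.0
262 200 3.0303030303030303
204 136 3.0303030303030303
```

View pics/c0.png

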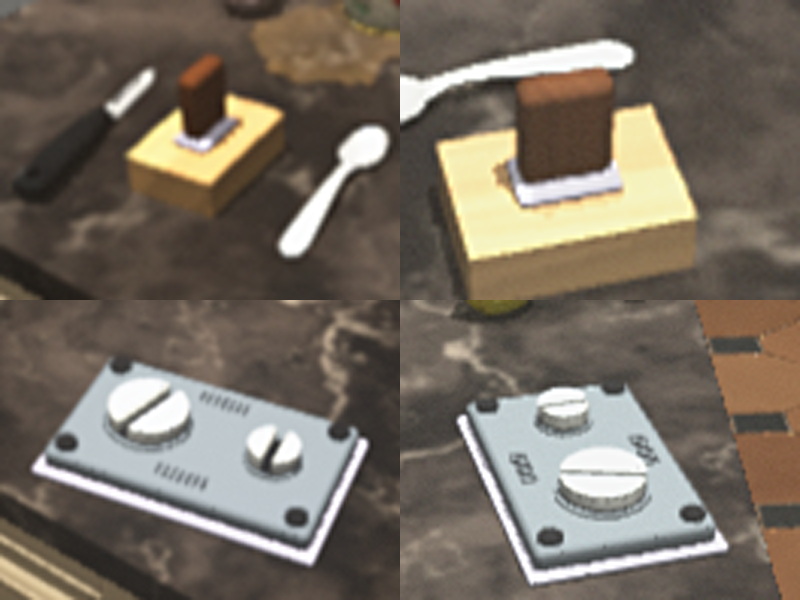

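```bash
python3 - <<'E'
from h import *
s=np.load('pics/scene0.npz'); d=np.load('pics/side0.npz')
A=lambda x,y:(175+x/4-.4,152+y/4-.4); B=lambda x,y:(224+(x-400)/4-.4,255+y/4-.4)
k=400/132
C=lambda x,y:(262+x/k-.3,200+(y-300)/k-.3); D=lambda x,y:(204+(x-400)/k-.3,136+(y-300)/k-.3)
ang=lambda a,b:round(np.degrees(np.arctan2(*(b-a)[1::-1])),1)
def S(n,im,f,pts,z):
    P=[onz(im,*f(*p),z) for p in pts]; print(n,[p[:2].tolist() for p in P],'mean',np.mean(P,0)[:2].round(1),'ang',[ang(P[i],P[(i+1)%len(P)]) for i in range(len(P))])
S('holder side',d,B,[(437,145),(655,105),(695,215),(468,262)],28)
S('holder scene',s,A,[(128,155),(232,93),(286,115),(215,184)],28)
S('handle top front edge side',d,B,[(517,85),(612,78)],81)
S('handle top side',d,B,[(516,80),(523,70),(607,70),(612,76)],81)
S('handle top scene',s,A,[(180,66),(212,54),(224,60),(191,72)],81)
S('collar front side',d,B,[(521,203),(622,190)],28)
S('collar scene',s,A,[(176,142),(190,153),(240,122)],28)
S('cover slot side',d,D,[(560,470),(648,473)],40)
S('cover slot scene',s,C,[(123,428),(172,388)],40)
S('cover extents side LRTB',d,D,[(558,475),(648,475),(603,448),(603,502)],40)
S('cover extents scene',s,C,[(107,408),(190,408),(149,377),(149,439)],40)
S('cap side',d,D,[(537,407),(589,407),(563,389),(563,425)],40)
S('cap scene',s,C,[(246,449),(302,449),(274,424),(274,472)],40)
S('capslot side',d,D,[(540,407),(587,402)],40)
S('plate side',d,D,[(457,418),(530,585),(728,548)],0)
S('plate scene',s,C,[(33,470),(311,563),(368,440)],0)
E
```

```text
holder side [[537.3, 187.5], [446.8, 170.1], [437.9, 233.3], [526.6, 251.3]] mean [487.2 210.6] ang [np.float64(-169.1), np.float64(98.0), np.float64(11.5), np.float64(-80.5)]
holder scene [[438.5, 236.2], [534.2, 232.6], [537.3, 185.9], [450.6, 169.6]] mean [490.2 206.1] ang [np.float64(-2.2), np.float64(-86.2), np.float64(-169.4), np.float64(100.3)]
handle top front edge side [[505.7, 212.6], [469.3, 211.1]] mean [487.5 211.8] ang [np.float64(-177.6), np.float64(2.4)]
handle top side [[505.9, 209.7], [503.0, 204.2], [470.8, 206.4], [469.2, 210.0]] mean [487.2 207.6] ang [np.float64(-117.8), np.float64(176.1), np.float64(114.0), np.float64(-0.5)]
handle top scene [[480.3, 223.8], [503.6, 217.5], [503.2, 206.4], [479.6, 213.3]] mean [491.7 215.2] ang [np.float64(-15.1), np.float64(-92.1), np.float64(163.7), np.float64(86.2)]
collar front side [[505.1, 222.1], [465.0, 217.9]] mean [485. 220.] ang [np.float64(-174.0), np.float64(6.0)]
collar scene [[468.6, 221.9], [465.3, 205.9], [511.9, 204.5]] mean [481.9 210.8] ang [np.float64(-101.7), np.float64(-1.7), np.float64(158.1)]
cover slot
[... 643 characters left out ...]
1], [478.6, -149.5]] mean [ 477.1 -175.6] ang [np.float64(176.7), np.float64(-57.9), np.float64(86.7), np.float64(-57.0)]
cap scene [[457.5, -171.9], [482.9, -203.9], [493.6, -173.4], [449.4, -200.7]] mean [ 470.8 -187.5] ang [np.float64(-51.6), np.float64(70.7), np.float64(-148.3), np.float64(74.3)]
capslot side [[493.9, -176.3], [459.0, -181.7]] mean [ 476.4 -179. ] ang [np.float64(-171.2), np.float64(8.8)]
plate side [[556.3, -232.1], [508.0, -13.0], [371.8, -46.4]] mean [478.7 -97.2] ang [np.float64(102.4), np.float64(-166.2), np.float64(-45.2)]
plate scene [[376.4, -37.0], [424.6, -250.7], [563.6, -219.5]] mean [ 454.9 -169.1] ang [np.float64(-77.3), np.float64(12.7), np.float64(135.7)]
```

The holder is at about (488,209) and the key's yaw is 0–10°. The scale's yaw is about 12.5°, and the large cover is at about (455,-88) with its slot at about -5°. I'll move over the key and look from close up.

Call:
{"op": "step_arm", "data": {
  "targets": [
    [[0.5,-0.7,0,0,0,0.6,1],[0.5,-0.7,0,0,0,0.6,1],[0.5,-0.75,-0.1,0,0,0.6,1],[0.55,-0.75,-0.1,0,0,0.6,1],[0.55,-0.75,-0.1,0,0,0.6,1]]
  ]
}}

```text
t: 0.78
ee_pos: [344.2, 403.6, 389.5]
orientation: [0.216, 3.134, -0.0]
ft_force: [0.4, -0.8, -0.6]
width: 87.3
grasp_force: 0.0
```

Call:
{"op": "step_arm", "data": {
  "targets": [
    [[0.6,-0.8,-0.2,0,0,0.6,1],[0.6,-0.8,-0.2,0,0,0.6,1],[0.6,-0.8,-0.2,0,0,0.6,1],[0.6,-0.8,-0.2,0,0,0.6,1],[0.5,-0.7,-0.1,0,0,0.6,1]]
  ]
}}

```text
t: 1.4
ee_pos: [489.3, 208.2, 344.0]
orientation: [0.111, -3.139, 0.0]
ft_force: [0.3, 0.3, -0.9]
width: 87.8
grasp_force: 0.0
```

```bash
python3 - <<'E'
from h import *
d=snap('wrist','w1'); o=readout.get_obs(); print(o['t'],o['ee_pos'],o['orientation'],o['qpos'])
E
```

```text
1.45 [491.33174115 205.57813692 343.77269582] [-1.12294632e-01  3.13912665e+00 -2.57806107e-03] [ 0.3743384   0.37194002  1.88012846 -0.00218847  0.88963946 -1.26659441]
```

View pics/w1.png

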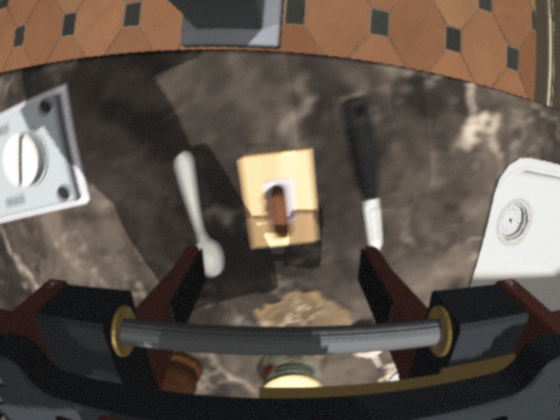

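The key handle spans (271–290, 184–238) and the holder is around (280,200). The large cover is at the left, near (22,160). I'll enlarge the key region.

```bash
python3 - <<'E'
from h import *
d=np.load('pics/w1.npz')
a=cv2.resize(d['pixels'][140:265,230:330,::-1],(480,600),interpolation=cv2.INTER_CUBIC)
b=cv2.resize(d['pixels'][80:230,0:80,::-1],(320,600),interpolation=cv2.INTER_CUBIC)
cv2.imwrite('pics/c1.png',np.hstack([a,b]))
E
```

```text
(no output)
```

View pics/c1.png

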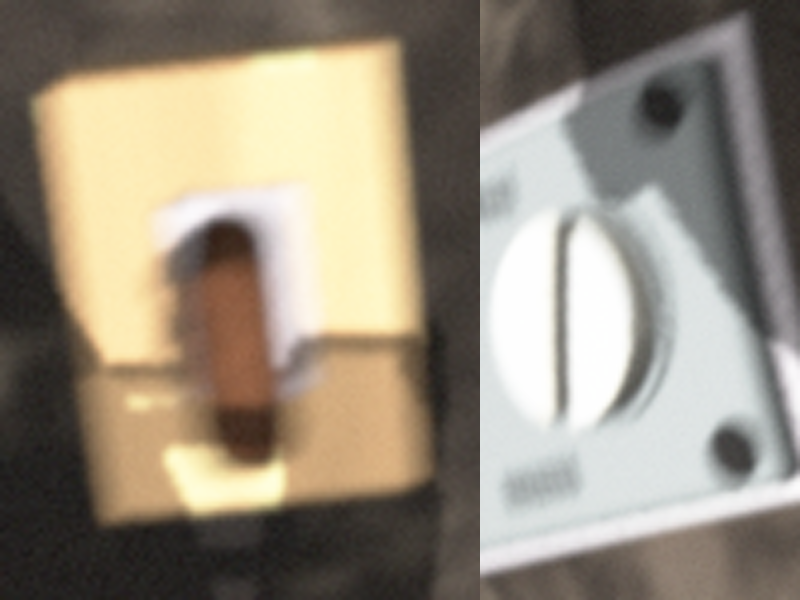

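```bash
cat > m.py <<'E'
from h import *
ang=lambda a,b:round(float(np.degrees(np.arctan2(*(b-a)[1::-1]))),1)
def S(n,im,f,pts,z,fish=True):
    P=[onz(im,*f(*p),z,fish) for p in pts]; print(n,[p[:2].tolist() for p in P],'mean',np.mean(P,0)[:2].round(1),'ang',[ang(P[i],P[(i+1)%len(P)]) for i in range(len(P))])
E
python3 - <<'E'
from m import *
d=np.load('pics/w1.npz')
A=lambda x,y:(230+x/4.8-.4,140+y/4.8-.4); B=lambda x,y:((x-480)/4-.4,80+y/4-.4)
E=d['extrinsics'];print('cam',-E[:3,:3].T@E[:3,3])
S('handle top',d,A,[(203,265),(255,262),(274,455),(222,460)],81)
S('collar',d,A,[(152,210),(308,185),(325,380)],33)
S('holder',d,A,[(35,100),(400,42),(432,480),(100,525)],28)
S('slot',d,B,[(568,208),(560,430)],40)
S('cover LRTB',d,B,[(490,320),(638,320),(562,206),(562,433)],40)
S('plate',d,B,[(745,12),(810,500)],2)
E
```

```text
cam [407.63101397 202.45098055 324.14506399]
handle top [[470.3, 199.7], [469.2, 208.0], [502.1, 213.6], [503.6, 205.0]] mean [486.3 206.6] ang [97.5, 9.7, -80.1, -171.0]
collar [[472.5, 188.7], [465.6, 218.0], [504.3, 224.6]] mean [480.8 210.4] ang [103.3, 9.7, -131.5]
holder [[453.4, 164.7], [437.4, 233.6], [526.0, 248.9], [541.0, 181.2]] mean [489.4 207.1] ang [103.1, 9.8, -77.5, -169.3]
slot [[424.6, -82.6], [488.2, -93.6]] mean [456.4 -88.1] ang [-9.8, 170.2]
cover LRTB [[455.9, -121.8], [456.2, -56.0], [423.9, -85.2], [489.1, -92.8]] mean [456.3 -89. ] ang [89.7, -137.9, -6.6, -138.9]
plate [[372.8, -44.5], [516.1, -25.7]] mean [444.4 -35.1] ang [7.5, -172.5]
```

Call:
{"op": "step_arm", "data": {
  "targets": [
    [[0,-0.05,-0.4,0,0,0.5,1],[0,0,-0.6,0,0,0.5,1],[0,0,-0.6,0,0,0.5,1],[0,0,-0.5,0,0,0,1],[0,0,-0.35,0,0,0,1]]
  ]
}}

```text
t: 2.08
ee_pos: [488.3, 207.4, 221.0]
orientation: [0.274, -3.128, 0.001]
ft_force: [-0.9, -0.2, 1.1]
width: 87.8
grasp_force: 0.0
```

```bash
python3 - <<'E'
from h import *
d=snap('wrist','w2'); o=readout.get_obs(); print(o['t'],o['ee_pos'],o['orientation'],o['ft_force'])
E
```

```text
2.125 [487.71750353 207.16328743 219.42390048] [ 2.73908822e-01 -3.12635042e+00  1.56022667e-03] [-0.64243965 -0.05835763 -2.23359874]
```

View pics/w2.png

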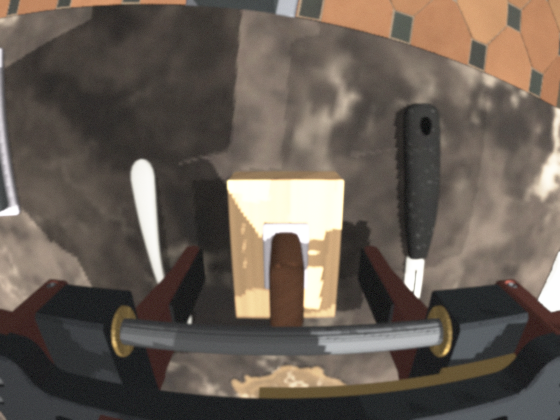

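The handle sits at column 287, centred between the fingers at about 200 and 365, and is parallel to the pads. Closing the gripper.

Call:
{"op": "step_arm", "data": {
  "targets": [
    [[0,0,0,0,0,0,0],[0,0,0,0,0,0,0],[0,0,0,0,0,0,0],[0,0,0,0,0,0,0],[0,0,0,0,0,0,0]]
  ]
}}

```text
t: 2.75
ee_pos: [488.6, 207.4, 222.5]
orientation: [-0.274, 3.129, 0.0]
ft_force: [-0.2, -0.5, -0.3]
width: 41.4
grasp_force: 0.0
```

Call:
{"op": "step_arm", "data": {
  "targets": [
    [[0,0,0,0,0,0,0],[0,0,0,0,0,0,0],[0,0,0,0,0,0,0],[0,0,0,0,0,0,0],[0,0,0,0,0,0,0]]
  ]
}}

```text
t: 3.38
ee_pos: [488.6, 207.7, 222.2]
orientation: [-0.274, 3.129, 0.001]
ft_force: [-1.9, 5.3, 0.0]
width: 15.6
grasp_force: 30.0
```

Call:
{"op": "step_arm", "data": {
  "targets": [
    [[0,0,0.2,0,0,0,0],[0,0,0.4,0,0,0,0],[0,0,0.4,0,0,0,0],[0,-0.3,0.2,0,0,0,0],[-0.05,-0.5,0,0,0,-0.5,0]]
  ]
}}

```text
t: 4.0
ee_pos: [486.2, 166.5, 282.8]
orientation: [-0.22, 3.132, -0.0]
ft_force: [0.1, 0.6, -0.5]
width: 16.0
grasp_force: 30.0
```

Call:
{"op": "step_arm", "data": {
  "targets": [
    [[-0.1,-0.8,0,0,0,-0.7,0],[-0.1,-0.8,0,0,0,-0.7,0],[-0.1,-0.9,0,0,0,-0.7,0],[-0.1,-0.9,0,0,0,-0.7,0],[-0.1,-0.9,0,0,0,-0.7,0]]
  ]
}}

```text
t: 4.62
ee_pos: [460.1, -49.9, 281.9]
orientation: [-0.167, -3.136, 0.001]
ft_force: [1.0, 0.1, -1.6]
width: 15.6
grasp_force: 30.0
```

Call:
{"op": "step_arm", "data": {
  "targets": [
    [[-0.05,-0.5,0,0,0,0,0],[-0.05,-0.3,0,0,0,0,0],[0,0,0,0,0,0,0],[0,0,0,0,0,0,0],[0,0,0,0,0,0,0]]
  ]
}}

```text
t: 5.25
ee_pos: [456.1, -86.9, 282.1]
orientation: [-0.162, -3.137, -0.0]
ft_force: [-0.3, -0.2, -1.6]
width: 16.1
grasp_force: 30.0
```

```bash
python3 - <<'E'
from h import *
d=snap('wrist','w3'); e=snap('side','s3');o=readout.get_obs(); print(o['t'],o['ee_pos'],o['orientation'],o['ft_force'],o['width'])
a=cv2.resize(d['pixels'][200:350,210:360,::-1],(400,400),interpolation=cv2.INTER_CUBIC)
b=cv2.resize(e['pixels'][120:240,200:320,::-1],(400,400),interpolation=cv2.INTER_CUBIC)
cv2.imwrite('pics/c3.png',np.hstack([a,b]))
E
```

```text
5.35 [456.16603115 -86.95547456 282.15229493] [-1.61880112e-01 -3.13733243e+00 -6.66662628e-06] [-0.25021235 -0.11985759 -1.30292024] 15.75086346710455
```

View pics/c3.png

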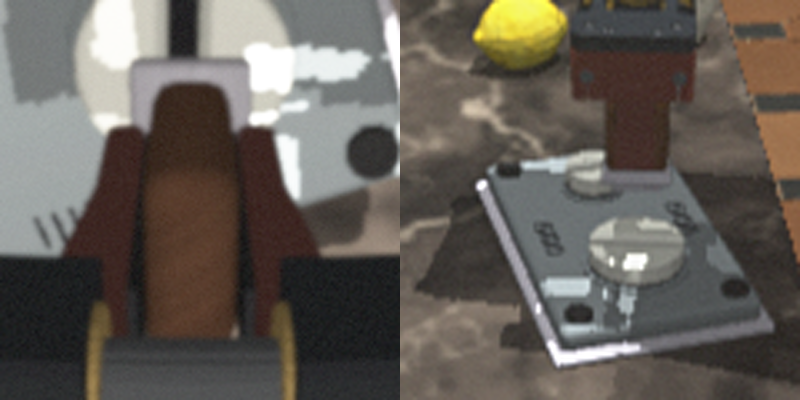

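The key is held straight above the cover, and the slot shows just left of the collar's centre at about (279,210). I'll take a closer crop.

```bash
python3 - <<'E'
from h import *
d=np.load('pics/w3.npz')
cv2.imwrite('pics/c4.png',cv2.resize(d['pixels'][140:260,200:360,::-1],(800,600),interpolation=cv2.INTER_CUBIC))
E
```

```text
(no output)
```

View pics/c4.png

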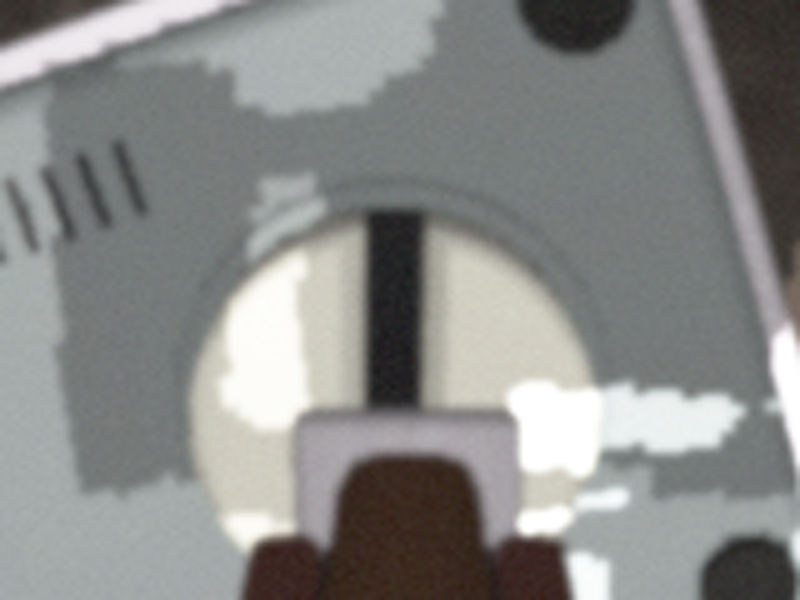

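```bash
python3 - <<'E'
from m import *
d=np.load('pics/w3.npz')
A=lambda x,y:(200+x/5-.4,140+y/5-.4)
S('slot',d,A,[(395,215),(393,400)],36)
S('slot top end',d,A,[(395,205)],40)
S('disc LR',d,A,[(190,430),(602,430)],40)
# circle fit on disc rim
P=np.array([onz(d,*A(*p),40,True)[:2] for p in [(190,430),(205,350),(240,280),(300,232),(345,213),(440,213),(500,240),(555,295),(585,350),(602,430)]])
M=np.c_[2*P,np.ones(len(P))];x=np.linalg.lstsq(M,(P**2).sum(1),rcond=None)[0];print('circ',x[:2],np.sqrt(x[2]+x[:2]@x[:2]))
S('collar front',d,A,[(300,412),(517,412)],92.7)
S('handle front',d,A,[(340,470),(478,470)],135)
S('plate',d,A,[(0,65),(200,2)],2)
E
```

```text
slot [[423.4, -85.3], [451.0, -88.5]] mean [437.2 -86.9] ang [-6.6, 173.4]
slot top end [[421.1, -85.0]] mean [421.1 -85. ] ang [0.0]
disc LR [[451.2, -118.3], [457.4, -58.5]] mean [454.3 -88.4] ang [84.1, -95.9]
circ [451.44125061 -88.31399409] 29.592711332610946
collar front [[432.2, -96.3], [434.6, -72.5]] mean [433.4 -84.4] ang [84.2, -95.8]
handle front [[423.3, -89.2], [424.5, -77.6]] mean [423.9 -83.4] ang [84.1, -95.9]
plate [[398.5, -147.9], [392.5, -113.7]] mean [ 395.5 -130.8] ang [100.0, -80.0]
```

The slot is at -6.6° and the key at -5.9°, so the angle already matches. The key needs about -2 mm in both x and y. Descending.

Call:
{"op": "step_arm", "data": {
  "targets": [
    [[-0.04,-0.04,-0.2,0,0,-0.15,0],[0,0,-0.3,0,0,0,0],[0,0,-0.15,0,0,0,0],[0,0,-0.05,0,0,0,0],[0,0,-0.05,0,0,0,0]]
  ]
}}

```text
t: 5.98
ee_pos: [454.2, -89.7, 244.4]
orientation: [-0.181, -3.136, -0.0]
ft_force: [-0.6, -0.2, -0.6]
width: 16.0
grasp_force: 30.0
```

Call:
{"op": "step_arm", "data": {
  "targets": [
    [[0,0,-0.05,0,0,0,0],[0,0,-0.05,0,0,0,0],[0,0,-0.03,0,0,0,0],[0,0,-0.02,0,0,0,0],[0,0,0,0,0,0,0]]
  ]
}}

```text
t: 6.6
ee_pos: [454.1, -89.6, 237.2]
orientation: [-0.18, -3.136, -0.0]
ft_force: [0.4, 0.0, -1.2]
width: 15.8
grasp_force: 30.0
```

No contact force yet, so the blade is in the slot. Continuing down to seat it.

Call:
{"op": "step_arm", "data": {
  "targets": [
    [[0,0,-0.03,0,0,0,0],[0,0,-0.02,0,0,0,0],[0,0,0,0,0,0,0],[0,0,0,0,0,0,0],[0,0,0,0,0,0,0]]
  ]
}}

```text
t: 7.22
ee_pos: [454.1, -89.6, 234.7]
orientation: [0.18, 3.136, -0.0]
ft_force: [0.5, 0.1, -1.3]
width: 15.7
grasp_force: 30.0
```

```bash
python3 - <<'E'
from h import *
d=snap('wrist','w5'); e=snap('side','s5'); f=snap('scene','f5');o=readout.get_obs(); print(o['t'],o['ee_pos'],o['orientation'],o['ft_force'],o['width'])
a=cv2.resize(d['pixels'][140:260,200:320,::-1],(266,400),interpolation=cv2.INTER_CUBIC)
a=cv2.resize(d['pixels'][150:300,230:330,::-1],(266,400),interpolation=cv2.INTER_CUBIC)
b=cv2.resize(e['pixels'][130:220,240:300,::-1],(266,400),interpolation=cv2.INTER_CUBIC)
c=cv2.resize(f['pixels'][190:280,280:340,::-1],(266,400),interpolation=cv2.INTER_CUBIC)
cv2.imwrite('pics/c5.png',np.hstack([a,b,c]))
E
```

```text
7.375 [454.08788947 -89.63404706 234.69916847] [ 1.80389489e-01  3.13634056e+00 -2.90730196e-05] [ 0.08378407 -0.41941704 -0.62088676] 16.039440083523832
```

View pics/c5.png

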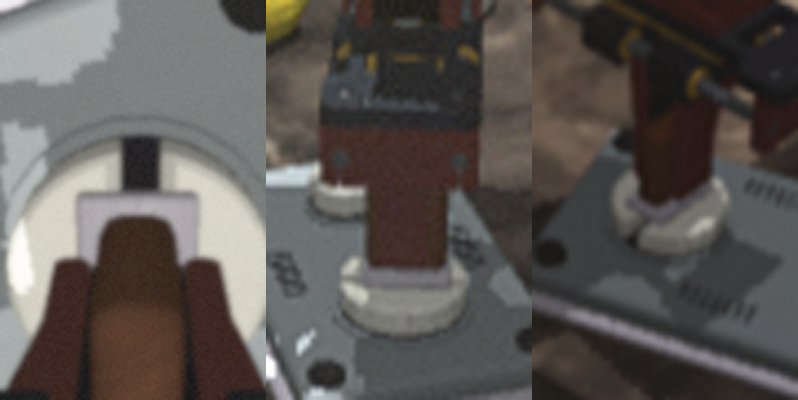

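The collar sits on the disc with the blade in the slot, and the slot lines up with the collar's centre. Next I'll check how well it is centred on the axis.

```bash
python3 - <<'E'
from m import *
d=np.load('pics/w5.npz')
A=lambda x,y:(230+x/2.66-.4,150+y/2.667-.4)
S('slot end',d,A,[(141,135)],39)
S('slot near',d,A,[(141,185)],37)
S('collar front top',d,A,[(78,195),(199,195)],45.5)
P=np.array([onz(d,*A(*p),40,True)[:2] for p in [(8,260),(20,225),(45,185),(75,158),(110,140),(170,140),(205,155),(235,185)]])
M=np.c_[2*P,np.ones(len(P))];x=np.linalg.lstsq(M,(P**2).sum(1),rcond=None)[0];print('circ',x[:2],np.sqrt(x[2]+x[:2]@x[:2]))
E
```

```text
slot end [[420.8, -85.0]] mean [420.8 -85. ] ang [0.0]
slot near [[432.5, -86.3]] mean [432.5 -86.3] ang [0.0]
collar front top [[430.3, -99.2], [433.2, -74.3]] mean [431.8 -86.8] ang [83.4, -96.6]
circ [449.44073861 -88.61773595] 28.087252747713013
```

I'll correct by -2 mm in x, seat fully and turn clockwise.

Call:
{"op": "step_arm", "data": {
  "targets": [
    [[-0.02,0,0,0,0,0,0],[-0.02,0,-0.01,0,0,0,0],[0,0,0,0,0,-0.5,0],[0,0,0,0,0,-0.8,0],[0,0,0,0,0,-0.8,0]]
  ]
}}

```text
t: 8.0
ee_pos: [452.2, -89.4, 234.2]
orientation: [0.415, 3.114, 0.001]
ft_force: [1.3, 5.7, -1.8]
width: 15.8
grasp_force: 30.0
```

Call:
{"op": "step_arm", "data": {
  "targets": [
    [[0,0,0,0,0,-0.8,0],[0,0,0,0,0,-0.8,0],[0,0,0,0,0,-0.8,0],[0,0,0,0,0,-0.8,0],[0,0,0,0,0,-0.8,0]]
  ]
}}

```text
t: 8.62
ee_pos: [452.2, -89.1, 234.2]
orientation: [0.845, 3.026, 0.002]
ft_force: [2.4, 5.9, 0.1]
width: 16.0
grasp_force: 30.0
```

Call:
{"op": "step_arm", "data": {
  "targets": [
    [[0,0,0,0,0,-1,0],[0,0,0,0,0,-1,0],[0,0,0,0,0,-1,0],[0,0,0,0,0,-1,0],[0,0,0,0,0,-1,0]]
  ]
}}

```text
t: 9.25
ee_pos: [452.3, -88.8, 234.2]
orientation: [-1.358, -2.832, -0.002]
ft_force: [2.3, 10.2, -0.2]
width: 15.8
grasp_force: 30.0
```

Call:
{"op": "step_arm", "data": {
  "targets": [
    [[0,0,0,0,0,-1,0],[0,0,0,0,0,-1,0],[0,0,0,0,0,-1,0],[0,0,0,0,0,-1,0],[0,0,0,0,0,-1,0]]
  ]
}}

```text
t: 9.88
ee_pos: [453.0, -89.1, 234.4]
orientation: [1.828, 2.552, 0.003]
ft_force: [5.2, 6.5, -1.0]
width: 16.3
grasp_force: 30.0
```

Call:
{"op": "step_arm", "data": {
  "targets": [
    [[0,0,0,0,0,-1,0],[0,0,0,0,0,-1,0],[0,0,0,0,0,-1,0],[0,0,0,0,0,0,0],[0,0,0,0,0,0,0]]
  ]
}}

```text
t: 10.5
ee_pos: [453.3, -89.4, 234.6]
orientation: [2.082, 2.349, 0.004]
ft_force: [4.3, 5.1, -1.2]
width: 15.9
grasp_force: 30.0
```

```bash
python3 - <<'E'
from h import *
d=snap('wrist','w6'); e=snap('side','s6'); f=snap('scene','f6');o=readout.get_obs(); print(o['t'],o['ee_pos'],o['orientation'],o['ft_force'],o['moment'])
a=cv2.resize(d['pixels'][130:300,190:370,::-1],(424,400),interpolation=cv2.INTER_CUBIC)
b=cv2.resize(e['pixels'][130:220,240:300,::-1],(266,400),interpolation=cv2.INTER_CUBIC)
cv2.imwrite('pics/c6.png',np.hstack([a,b]))
E
```

```text
10.65 [453.2625631  -89.41759154 234.57137929] [2.08178558 2.34939775 0.00372815] [ 5.01674766  4.84937371 -0.68615964] [ 0.92634967 -0.7722898   0.11744512]
```

View pics/c6.png

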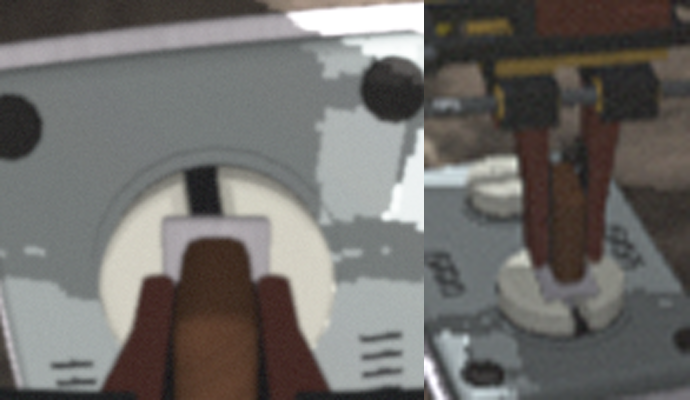

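```bash
python3 - <<'E'
from m import *
d=np.load('pics/w6.npz')
A=lambda x,y:(190+x/2.3556-.4,130+y/2.353-.4)
S('slot',d,A,[(199,168),(206,213)],37)
S('slot edges L,R',d,A,[(184,170),(189,213)],36);S('R',d,A,[(215,168),(222,213)],36)
S('plate long edge? ',d,A,[(0,68),(270,37)],1)
S('plate side edge ',d,A,[(0,303),(18,385)],1)
S('collar',d,A,[(163,217),(268,217)],45.5)
E
```

```text
slot [[446.0, -57.5], [449.0, -68.7]] mean [447.5 -63.1] ang [-75.0, 105.0]
slot edges L,R [[442.4, -58.7], [444.8, -69.5]] mean [443.6 -64.1] ang [-77.5, 102.5]
R [[449.8, -57.3], [452.9, -68.6]] mean [451.4 -63. ] ang [-74.7, 105.3]
plate long edge?  [[386.1, -44.5], [461.7, -27.4]] mean [423.9 -36. ] ang [12.7, -167.3]
plate side edge  [[388.8, -118.9], [395.0, -148.8]] mean [ 391.9 -133.9] ang [-78.3, 101.7]
collar [[438.8, -68.0], [463.2, -65.1]] mean [451.  -66.6] ang [6.8, -173.2]
```

The slot is at about -75.5° against -77.5° for locked, so only about 2° remain. I'll nudge a little further, back off to unload the blade, then release.

Call:
{"op": "step_arm", "data": {
  "targets": [
    [[0,0,0,0,0,-0.5,0],[0,0,0,0,0,0,0],[0,0,0,0,0,0.6,0],[0,0,0,0,0,0.6,0],[0,0,0,0,0,0,0]]
  ]
}}

```text
t: 11.28
ee_pos: [452.7, -89.6, 234.5]
orientation: [2.024, 2.401, 0.002]
ft_force: [2.3, 2.1, 0.4]
width: 16.3
grasp_force: 30.0
```

Call:
{"op": "step_arm", "data": {
  "targets": [
    [[0,0,-0.01,0,0,0,0],[0,0,0,0,0,0,0.2],[0,0,0,0,0,0,0.4],[0,0,0,0,0,0,0.6],[0,0,0,0,0,0,0.6]]
  ]
}}

```text
t: 11.9
ee_pos: [451.7, -89.6, 233.5]
orientation: [-2.023, -2.402, 0.001]
ft_force: [0.3, 1.1, 0.3]
width: 43.9
grasp_force: 0.0
```

Call:
{"op": "step_arm", "data": {
  "targets": [
    [[0,0,0,0,0,0,0.6],[0,0,0,0,0,0,0.6],[0,0,0,0,0,0,0.6],[0,0,0,0,0,0,0.6],[0,0,0,0,0,0,0.6]]
  ]
}}

```text
t: 12.52
ee_pos: [452.1, -89.7, 233.7]
orientation: [-2.023, -2.403, -0.0]
ft_force: [-0.7, -0.2, -0.7]
width: 53.0
grasp_force: 0.0
```

Released. Rising straight up.

Call:
{"op": "step_arm", "data": {
  "targets": [
    [[0,0,0.2,0,0,0,0.6],[0,0,0.5,0,0,0,0.6],[0,0,0.7,0,0,0,0.6],[0,0,0.6,0,0,0,0.6],[0,0,0.4,0,0,0,0.6]]
  ]
}}

```text
t: 13.15
ee_pos: [452.1, -89.6, 355.8]
orientation: [2.022, 2.402, 0.002]
ft_force: [-0.0, -0.3, 0.9]
width: 52.6
grasp_force: 0.0
```

```bash
python3 - <<'E'
from h import *
d=snap('wrist','w7'); e=snap('side','s7'); f=snap('scene','f7');o=readout.get_obs(); print(o['t'],o['ee_pos'],o['ft_force'])
a=cv2.resize(d['pixels'][150:300,200:360,::-1],(266,250),interpolation=cv2.INTER_CUBIC)
a=np.vstack([a,np.zeros((150,266,3),np.uint8)])
b=cv2.resize(e['pixels'][130:220,240:300,::-1],(266,400),interpolation=cv2.INTER_CUBIC)
c=cv2.resize(f['pixels'][190:280,280:340,::-1],(266,400),interpolation=cv2.INTER_CUBIC)
cv2.imwrite('pics/c7.png',np.hstack([a,b,c]))
E
```

```text
13.3 [452.23837785 -89.65831672 354.88472904] [-0.47503273 -0.76352678 -0.13787507]
```

View pics/c7.png

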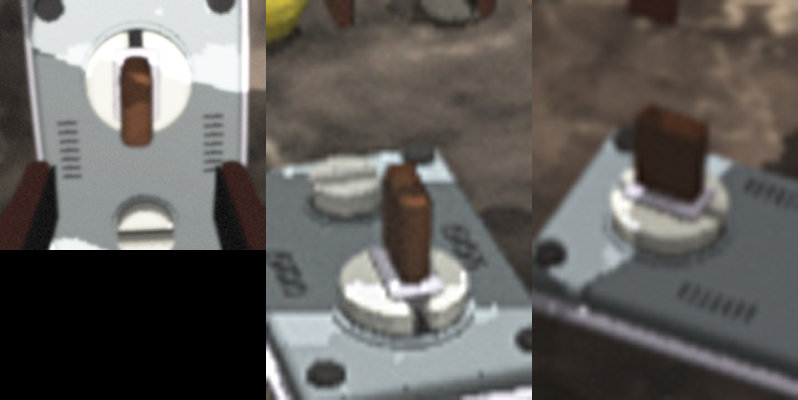

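The key stands upright and seated in the slot. The slot lies along the scale's long sides, the small cap's slot is still across, and the gripper is clear.

```bash
python3 -c "
from workcell import ctrl
print(ctrl.close_job())"
```

```text
the job is handed in; nothing more can be done
None
```

The large cover is turned to its locked position to within a degree or two by camera measurement, the released key stands upright in its slot, the small cap looks unturned, and I handed the job in at about 13 s; the hand-in gave no verdict.

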